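# Shut the tool case and turn its two turnbuttons over the lid

## Robot

A 7-joint arm with a two-finger parallel gripper is mounted at the origin on the work surface. World frame = base frame: x ahead of the robot, y to its left, z up, the work surface at z = 0. Lengths are in m, angles in rad, forces in N, time in s.
With the tool pointing down it reaches from about 0.425 to 0.925 m from the base axis. Payload 6.8 kg.
Tool frame: the origin (TCP) lies midway between the tips of the shut fingers; the grasp point (between the pads) lies 19 mm behind it (r.grip_depth is the distance from the TCP to the grasp point, in m); z points along the fingers, y is the line along which they close (so a half turn about z gives the same grasp; the last joint's range is limited). The gripper opens to 85 mm and grips with 20 to 120 N. Pads are 22 mm wide; open, the fingers measure 114 mm over their backs; the gripper's body (76 mm by 85 mm) begins 54 mm behind the grasp point. The pads swing forward as they close: fully open they stand 13 mm farther back than shut.
Start: joints at [-1.216, 0.477, 0.022, 1.555, -0.011, 1.109, -0.083], TCP at [0.301, 0.604, 0.231] pointing down, gripper open.
Joint ranges: [-2.96, 2.96], [-0.34, 2.1], [-1.41, 1.46], [0.24, 2.44], [-1.37, 4.51], [0.17, 1.92], [-2.96, 2.96]. Speed limits (rad/s): [2.39, 2.39, 3.14, 3.14, 3.14, 3.14, 3.14].

## Interface

Orientations are given as a rotation vector (axis times angle).
In Python, from bench import telemetry, grab_frame, calibration, order, silhouettes, r gives the robot as it stands.
- The arm moves only by the tool apply_moves, never from a script. Its argument "moves" is a list of rows, each a list of 7 numbers: the turn, a rotation vector about the tool's x, y, z scaled (see below), then the shift along the tool's x, y, z scaled (see below), then the opening, from -1 (shut) to 1 (fully open). A call has exactly 8 rows; each row shifts and turns the commanded pose from where the row before left it, along the tool's axes as they then stand; what a row does not reach is not made up. The controller multiplies each number of a shift by 1000 mm and each number of a turn by 6 degrees. A row lasts 1/12 s, in which the tool goes at most 41.7 mm and 7.16 degrees, less where a joint would pass 70% of its speed; a pose out of reach is approached as far as the arm can. A call with a number of a shift or a turn outside -1 to 1 is refused whole. A call with a gripper value outside its range is refused whole. The fingers move at their own pace and stop on an object; "grip_force" is the grip in N (left out, the last holds). Time passes only in rows, so rows that do not move let the fingers close, or fill a call up. It gives the time, the measured TCP pose, the force, the opening and the grip force at its end, in the units of the state.
- telemetry.get_obs(): the state, without advancing time (a new reading comes with each control period).
- grab_frame(name): name is "side" or "top"; returns the picture (384x512x3 uint8, blue, green, red); there is no depth.
- calibration(name): a dict with "fx", "fy", "cx", "cy" (pixels), "world_from_camera" (4x4, takes a point from camera to world coordinates). Camera axes: x right, y down, z forward; pixel columns grow to the right and rows downward; lengths in m; the calibration is good to about 2 mm. A picture is of the moment at which its call begins. calibration takes no time and is no camera call.
- order.hand_in(): hands the job in; it is judged then, once.
Trained networks look in the newest picture that a camera, given by its name, has taken for a name from the list of things; names that differ only in an ending like _2 or _b are one class to them, and where a whole thing is asked for, a point or a joint stands for the part that bears it (a point fixed in the world has none). Each returns a list of dicts, best first, with "p" (0 to 1); they miss things now and then, are a little off and sometimes report something else, mostly with a low value. They report only what shows in the picture. A call takes as long as a camera call.
- silhouettes(thing, camera): "mask" (384x512 bool, what is visible of it) and "extent" ([centre column, centre row, width, height] in pixels, round what is visible of it).
The state is a dict: "clock": time; "joints": joint angles; "qvel": joint speeds; "tau": joint torques, N m; "tcp_pos": TCP position; "orientation": TCP orientation; "contact_force": force on the tool from outside, world axes, zero at the start; "moment": the same for the moment, N m; "grip_width": finger opening in m; "gripper_force": force on a finger pad.
Only numpy, scipy, OpenCV 4.12 (cv2) and the standard library are available. Lean on these libraries where they do the work, as an engineer would, in place of code of your own. Each camera call takes 0.05 s, during which the arm holds its last target. There are 200 camera calls.

## Task

Close and secure the red case: with the lid still up, swing any yellow turnbutton that points over the opening aside, along the ledge, until both are out of the lid's way, shut the lid fully, then turn both turnbuttons so that they point squarely across over the shut lid. Leave everything else on the bench and in the case where it is.

Things in the scene. Friction and masses are not known exactly. Their poses are not given: they have to be found in the camera images.
- case: Open-topped red steel case, 180 x 220 x 70 mm high, bolted down; origin under its bottom's centre, z up. Lid hinge on its +x side; along its -x side a dark steel ledge, 40 mm wide (case x -130 to -90 mm), 220 mm long, top 78 mm above the bench, carries the two turnbuttons. Case +x points roughly to the robot's left.
- lid_hinge (a point): Middle of the lid's hinge line, 90 mm along case +x and 70 mm above the bench; the line runs along case y.
- lid (a joint): Angle of the red lid, rad: 0 shut (lying flat), about 1.57 upright, 1.9 fully open. Flat slab 175 mm from hinge to free edge, 216 mm wide, 8 mm thick. Stiff hinge: it stays where it is left (about 3 N at the free edge moves it). It cannot close past a turnbutton that points over the opening.
- lid_edge (a point): Middle of the lid's free edge, on the outer face (the top face when shut). With the lid shut it is 78 mm above the bench, level with the ledge, at case x = -85 mm.
- latch_a (a joint): Angle of yellow turnbutton a, rad, seen from above: 0 points squarely across (case +x, over the lid), positive counterclockwise, +1.57 points along case +y, -1.57 along case -y; range -1.75 to 1.75. It stays where it is left (about 2 N at the peg moves it). Beyond about 1.2 either way it leaves the lid's path free. Either turnbutton may be at either end of the ledge.
- latch_a_pivot (a point): Pivot of turnbutton a, 82 mm above the bench, 110 mm along case -x and 55 mm to one or the other side of the case's middle. The turnbutton is a flat bar 14 mm wide reaching 47 mm from here, its underside 82 mm and its top 88 mm above the bench (4 mm over the shut lid).
- latch_a_peg (a point): Top centre of the upright black peg (12 mm diameter, 41 mm from the pivot) by which turnbutton a is pushed; the peg stands free from 88 to 118 mm above the bench.
- latch_b (a joint): Angle of yellow turnbutton b, rad, seen from above: 0 points squarely across (case +x, over the lid), positive counterclockwise, +1.57 points along case +y, -1.57 along case -y; range -1.75 to 1.75. It stays where it is left (about 2 N at the peg moves it). Beyond about 1.2 either way it leaves the lid's path free. Either turnbutton may be at either end of the ledge.
- latch_b_pivot (a point): Pivot of turnbutton b, 82 mm above the bench, 110 mm along case -x and 55 mm to one or the other side of the case's middle. The turnbutton is a flat bar 14 mm wide reaching 47 mm from here, its underside 82 mm and its top 88 mm above the bench (4 mm over the shut lid).
- latch_b_peg (a point): Top centre of the upright black peg (12 mm diameter, 41 mm from the pivot) by which turnbutton b is pushed; the peg stands free from 88 to 118 mm above the bench.
- spray_can: Bystander: upright red spray can with a paper label, 52 mm diameter, 170 mm tall; origin at the centre of its foot.
- oiler: Bystander: upright yellow oil can with a spout, 60 mm diameter, 108 mm tall; origin at the centre of its foot.
- grease_jar: Bystander: upright blue jar with a white cap, 62 mm diameter, 75 mm tall; origin at the centre of its foot.
- wrench: Bystander: steel wrench lying beside the ledge, 200 mm long along its x; origin at its middle.
- hammer: Bystander: hammer lying on the bench, 280 mm long along its x; origin under its middle.
- screwdriver: Bystander: orange-handled screwdriver lying on the bench, 200 mm long along its x; origin under its middle.
- bearing: Bystander: steel bearing ring lying in the case, 52 mm diameter, 16 mm high; origin at the centre of its underside.
- socket: Bystander: aluminium socket standing in the case, 28 mm diameter, 35 mm high; origin at the centre of its foot.

How it is judged:
On the way, in this order (a step that is already met when the one before it is completed fails the run):
1. both turnbuttons are swung aside, clear of the lid's path (more than 1.1 rad from square), with the lid still up (more than 0.4 rad open) ((value of joint latch_a above 1.1 rad or value of joint latch_a below -1.1 rad) and (value of joint latch_b above 1.1 rad or value of joint latch_b below -1.1 rad) and value of joint lid above 0.4 rad), for 0.1 s.
2. the lid is fully shut (within 0.02 rad) (value of joint lid below 0.02 rad and velocity of joint lid below 0.05 rad/s), for 0.1 s.
At the end, for the whole second after the job is handed in: The lid is fully shut (within 0.02 rad, about 3 mm at its edge) and both turnbuttons rest pointing squarely across over it (within 0.2 rad of square), all of them still (all of step 2 and value of joint latch_a between -0.2 and 0.2 rad and velocity of joint latch_a between -0.05 and 0.05 rad/s and value of joint latch_b between -0.2 and 0.2 rad and velocity of joint latch_b between -0.05 and 0.05 rad/s); the robot touches nothing.
It fails at once if the spray can, oiler or grease jar is shifted by more than 25 mm (distance of any of spray_can, oiler, grease_jar from where it was at the start of the episode above 0.025 m).
It fails at once if the spray can, oiler or grease jar is tipped over (more than 0.5 rad) (angle between any of spray_can, oiler, grease_jar's own z axis and vertical above 0.5 rad).
It fails at once if the wrench, hammer or screwdriver is shifted by more than 25 mm (distance of any of wrench, hammer, screwdriver from where it was at the start of the episode above 0.025 m).
It fails at once if the bearing or socket in the case is shifted by more than 25 mm (distance of any of bearing, socket from where it was at the start of the episode above 0.025 m).
It also fails if it takes over 61 s, if anything falls off the work surface, if the arm or the gripper's body presses on something with over 40 N, if the wrist force passes 120 N, or if a joint passes its speed limit or range.

## Working session

There is one attempt and no reset: what is moved stays moved. The work goes in short steps, Python scripts to look and compute and a tool call to move; the robot and the scene stay as the last step left them, time stands still between calls to the robot, and variables do not carry over. Pictures are saved under pics/ and viewed, at most 10 in all, crops included, and the job is handed in when it is done.

Besides the shell and the picture viewer there is one more tool, called after "Request:" by a JSON object that holds its "name" and its "arguments". apply_moves: Moves the arm, as the interface text tells. Its arguments: {"type":"object","properties":{"moves":{"type":"array"},"grip_force":{"type":"number"}},"required":["moves"]}

```bash
mkdir -p pics; ls
python3 - <<'E'
from bench import telemetry, grab_frame, calibration, order, silhouettes, r
import cv2,numpy as np
np.set_printoptions(precision=4,suppress=True)
for n in("side","top"):
    f=grab_frame(n); cv2.imwrite(f"pics/{n}0.png",cv2.resize(f,(768,576))); c=calibration(n); print(n,c["fx"],c["fy"],c["cx"],c["cy"]);print(c["world_from_camera"])
    for t in("latch_a_peg","latch_a","lid","case"):
        for d in silhouettes(t,n)[:3]: print(t,round(d["p"],2),np.round(d["extent"],1))
o=telemetry.get_obs(); print(o["clock"],o["tcp_pos"],o["orientation"],o["contact_force"],o["grip_width"])
E
```

```text
pics
side 430.421018075012 430.421018075012 252.54491195881448 187.66998081136683
[[-0.0301 -0.56    0.828  -0.5813]
 [-0.9995  0.0131 -0.0275  0.0531]
 [ 0.0046 -0.8284 -0.5601  0.8761]
 [ 0.      0.      0.      1.    ]]
latch_a_peg 0.6 [290.5 179.9  14.6  10.1]
latch_a_peg 0.27 [296.3 229.6  11.4  12.1]
latch_a 0.39 [294.6 201.6  15.    9.9]
lid 0.74 [287.6 178.2  24.   10.2]
lid 0.18 [201.8 218.6  16.6  28.1]
case 0.64 [273.4 182.2  68.7 100.2]
top 400.19955668546436 400.19955668546436 254.12132573461201 193.518475927496
[[-0.0041 -0.9948  0.1017  0.4937]
 [-0.9997  0.0063  0.0215 -0.0189]
 [-0.022  -0.1015 -0.9946  1.1198]
 [ 0.      0.      0.      1.    ]]
latch_a_peg 0.68 [300.  186.2  18.3  12.2]
latch_a_peg 0.24 [300.9 187.1  21.4  16.2]
latch_a 0.69 [304.9 232.   20.   14.8]
latch_a 0.47 [300.4 186.7  16.5  12.2]
lid 0.71 [234.1 209.1   9.1  99.9]
lid 0.6 [191.9 235.3  27.1  21.8]
case 0.75 [273.6 208.2  89.7  94.8]
0.5 [0.3013 0.604  0.2313] [-0.7205 -3.0578  0.0001] [0.2052 0.1691 0.1303] 0.08558769779478448
```

View pics/side0.png

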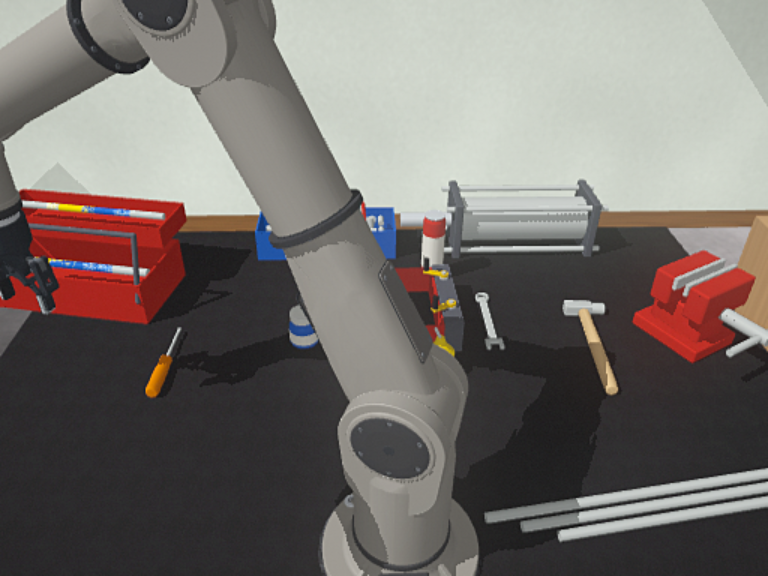

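View pics/top0.png

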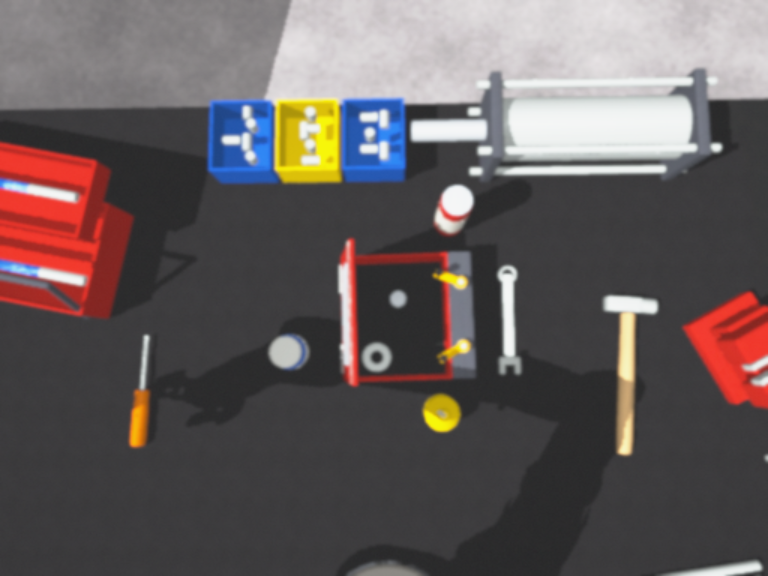

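The pictures show an upright lid at the left (top view col ~348), the ledge at the right (col ~460), and both turnbuttons pointing left over the opening (at about (450,279) and (453,352)). Next I'll rectify the top view metrically.

```bash
cat > h.py <<'E'
import cv2,numpy as np
from bench import telemetry, grab_frame, calibration, order, silhouettes, r
np.set_printoptions(precision=4,suppress=True)
def proj(P,n="top"):
    c=calibration(n); T=np.linalg.inv(c["world_from_camera"]); P=np.atleast_2d(P)
    q=P@T[:3,:3].T+T[:3,3]
    return np.c_[c["fx"]*q[:,0]/q[:,2]+c["cx"],c["fy"]*q[:,1]/q[:,2]+c["cy"]]
def unproj(uv,z,n="top"):
    c=calibration(n); T=c["world_from_camera"]; uv=np.atleast_2d(uv).astype(float)
    d=np.c_[(uv[:,0]-c["cx"])/c["fx"],(uv[:,1]-c["cy"])/c["fy"],np.ones(len(uv))]@T[:3,:3].T
    o=T[:3,3]; return o+d*((z-o[2])/d[:,2])[:,None]
# rectified: col=(y0-y)/s, row=(x0-x)/s
def rect(img,z,x0,y0,w,h,s=.0005):
    p=np.float32([[0,0],[w,0],[w,h],[0,h]]); W=[[x0-b*s,y0-a*s,z] for a,b in p]
    H=cv2.getPerspectiveTransform(np.float32(proj(W)),p)
    return cv2.warpPerspective(img,H,(w,h),flags=cv2.INTER_CUBIC)
E
python3 - <<'E'
from h import *
f=grab_frame("top")
ct=unproj([[460/1.5,315/1.5],[400/1.5,318/1.5]],.078); print(ct)
x0,y0=ct[1,0]+.15,ct[1,1]+.17; print(x0,y0)
m=rect(f,.082,x0,y0,800,600); 
for k in range(0,800,100): cv2.line(m,(k,0),(k,8),(255,255,255),1)
for k in range(0,600,100): cv2.line(m,(0,k),(8,k),(255,255,255),1)
g=np.clip(m.astype(float)*1.5,0,255).astype(np.uint8)
cv2.imwrite("pics/rect0.png",g)
for t,z in (("spray_can",.17),("oiler",.108),("grease_jar",.075),("bearing",.016),("socket",.035),("wrench",.01)):
    d=silhouettes(t,"top")
    if d: print(t,d[0]["p"],unproj(d[0]["extent"][:2],z), d[0]["extent"])
E
```

```text
[[ 0.5563 -0.1328  0.078 ]
 [ 0.5516 -0.0288  0.078 ]]
0.7016234473967424 0.14118851509891586
spray_can 0.9 [[ 0.7209 -0.1111  0.17  ]] [300.6, 139.6, 25.7, 29.2]
oiler 0.68 [[ 0.3918 -0.0962  0.108 ]] [294.4, 275.5, 28.1, 24.8]
grease_jar 0.75 [[0.4952 0.1669 0.075 ]] [191.7, 234.1, 26.6, 20.0]
bearing 0.68 [[0.4807 0.0152 0.016 ]] [250.6, 239.2, 19.5, 14.7]
socket 0.64 [[ 0.59   -0.0239  0.035 ]] [264.6, 198.8, 7.5, 7.9]
wrench 0.96 [[ 0.5549 -0.2292  0.01  ]] [339.0, 211.8, 13.2, 70.2]
```

View pics/rect0.png

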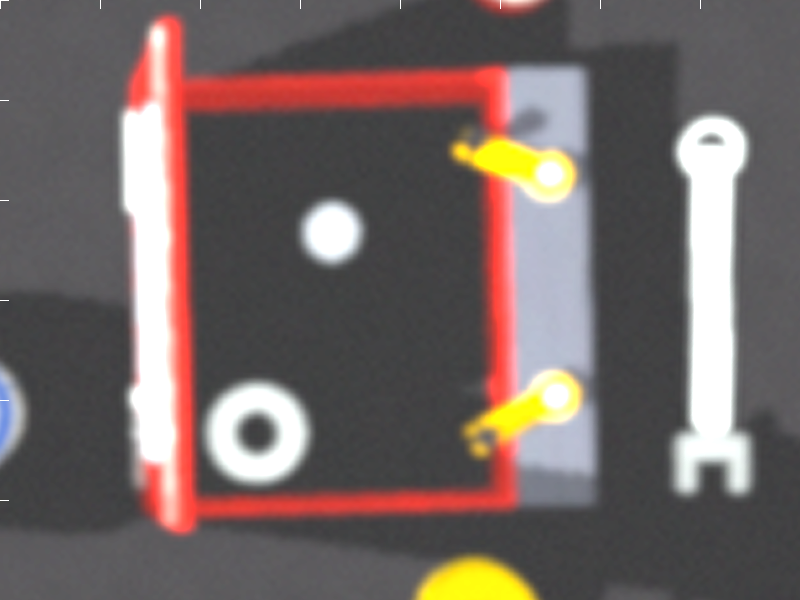

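The rectified view puts the far pivot at (548,175) px, world (.614,-.133), about -0.30 rad. The near pivot is at (553,396) px, world (.504,-.135), about +0.46 rad. The lid is at about 1.44 rad and case yaw is about 1.3° off world y.

Plan: swing the far button inward and the near one outward, pushing along world ±x with shut fingers. That keeps clear of the spray can.

First I lift and align the tool.

Request:
{"name": "apply_moves", "arguments": {"moves": [[0, 0, -0.885, 0, 0, -0.025, -1], [0, 0, -0.885, 0, 0, -0.025, -1], [0, 0, -0.885, 0, 0, -0.025, -1], [0, 0, -0.885, 0, 0, -0.025, -1], [0, 0, -0.885, 0, 0, -0.025, -1], [0, 0, 0, -0.015, -0.035, 0, -1], [0, 0, 0, -0.015, -0.035, 0, -1], [0, 0, 0, -0.015, -0.035, 0, -1]]}}

```text
clock: 1.52
tcp_pos: [0.3466, 0.4982, 0.3567]
orientation: [-0.003, 3.141, 0.001]
contact_force: [1.3, 0.5, 0.1]
grip_width: 0.0001
gripper_force: 0.0
```

Request:
{"name": "apply_moves", "arguments": {"moves": [[0, 0, 0, -0.018, -0.036, 0, -1], [0, 0, 0, -0.018, -0.036, 0, -1], [0, 0, 0, -0.018, -0.036, 0, -1], [0, 0, 0, -0.018, -0.036, 0, -1], [0, 0, 0, -0.018, -0.036, 0, -1], [0, 0, 0, -0.018, -0.036, 0, -1], [0, 0, 0, -0.018, -0.036, 0, -1], [0, 0, 0, -0.018, -0.036, 0, -1]]}}

```text
clock: 2.18
tcp_pos: [0.4911, 0.2092, 0.3567]
orientation: [-0.001, 3.141, 0.001]
contact_force: [0.5, 1.3, 0.4]
grip_width: -0.0002
gripper_force: 0.0
```

Request:
{"name": "apply_moves", "arguments": {"moves": [[0, 0, 0, -0.018, -0.036, 0, -1], [0, 0, 0, -0.018, -0.036, 0, -1], [0, 0, 0, -0.018, -0.036, 0, -1], [0, 0, 0, -0.018, -0.036, 0, -1], [0, 0, 0, -0.018, -0.036, 0, -1], [0, 0, 0, -0.018, -0.036, 0, -1], [0, 0, 0, -0.018, -0.036, 0, -1], [0, 0, 0, -0.018, -0.036, 0, -1]]}}

```text
clock: 2.85
tcp_pos: [0.6353, -0.0786, 0.3565]
orientation: [-0.001, 3.141, 0.0]
contact_force: [1.0, 1.5, 0.2]
grip_width: 0.0002
gripper_force: 0.0
```

Request:
{"name": "apply_moves", "arguments": {"moves": [[0, 0, 0, -0.007, -0.011, 0.032, -1], [0, 0, 0, -0.007, -0.011, 0.032, -1], [0, 0, 0, 0, 0, 0.035, -1], [0, 0, 0, 0, 0, 0.035, -1], [0, 0, 0, 0, 0, 0.035, -1], [0, 0, 0, 0, 0, 0.035, -1], [0, 0, 0, 0, 0, 0.035, -1], [0, 0, 0, 0, 0, 0.018, -1]]}}

```text
clock: 3.52
tcp_pos: [0.6466, -0.0982, 0.095]
orientation: [0.001, -3.137, -0.001]
contact_force: [0.2, -0.2, 0.0]
grip_width: 0.0001
gripper_force: 0.0
```

Run:
```python
from h import *
o=telemetry.get_obs(); print(o["clock"],o["tcp_pos"],o["contact_force"])
f=grab_frame("top"); m=rect(f,.118,.7016,.1412,800,600); cv2.imwrite("pics/r1.png",np.clip(m[:,350:].astype(float)*1.6,0,255))
```

```text
3.5167 [ 0.6466 -0.0982  0.095 ] [ 0.1626 -0.1629  0.0207][ WARN:0@1.472] global loadsave.cpp:1063 imwrite_ Unsupported depth image for selected encoder is fallbacked to CV_8U.
```

View pics/r1.png

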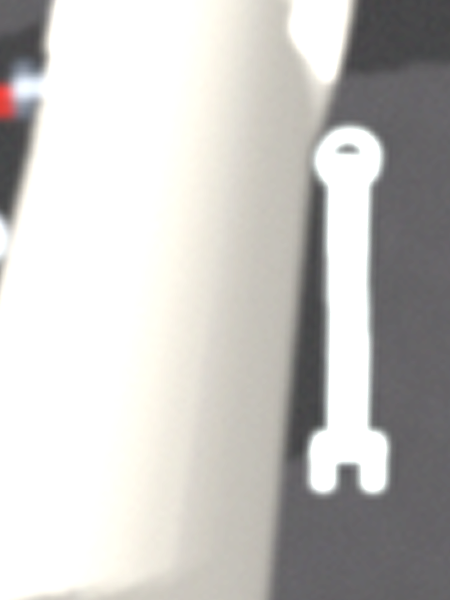

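The arm hides that region in the top view, so I'm going by coordinates. Pushing the far peg toward -x.

Request:
{"name": "apply_moves", "arguments": {"moves": [[0, 0, 0, 0.007, -0.001, -0.002, -1], [0, 0, 0, 0.007, 0, 0, -1], [0, 0, 0, 0.007, 0, 0, -1], [0, 0, 0, 0.007, 0, 0, -1], [0, 0, 0, 0.007, -0.002, 0, -1], [0, 0, 0, 0.007, -0.004, 0, -1], [0, 0, 0, 0.007, -0.004, 0, -1], [0, 0, 0, 0.007, -0.004, 0, -1]]}}

```text
clock: 4.23
tcp_pos: [0.5952, -0.1159, 0.103]
orientation: [-0.0, 3.134, -0.004]
contact_force: [14.3, -7.8, -3.8]
grip_width: -0.0003
gripper_force: 7.7
```

Request:
{"name": "apply_moves", "arguments": {"moves": [[0, 0, 0, 0, 0, 0, -1], [0, 0, 0, -0.006, 0, 0, -1], [0, 0, 0, -0.006, 0.005, 0, -1], [0, 0, 0, 0, 0.0, -0.03, -1], [0, 0, 0, 0, 0.03, -0.03, -1], [0, 0, 0, 0, 0.04, 0, -1], [0, 0, 0, 0, 0.04, 0, -1], [0, 0, 0, 0, 0.04, 0, -1]]}}

```text
clock: 4.9
tcp_pos: [0.6044, 0.0416, 0.1615]
orientation: [0.001, 3.141, -0.0]
contact_force: [1.8, -2.7, 0.8]
grip_width: -0.0
gripper_force: 0.0
```

```bash
cat >> h.py <<'E'
def look(name,z=.088):
    o=telemetry.get_obs(); print(o["clock"],o["tcp_pos"],o["contact_force"])
    f=grab_frame("top"); m=rect(f,z,.7016,-.03,400,600); g=grab_frame("side")[150:280,230:400]
    g=cv2.resize(g,None,fx=2.3,fy=2.3,interpolation=cv2.INTER_CUBIC); out=np.zeros((600,800,3)); out[:600,:400]=m; out[:g.shape[0],405:405+g.shape[1]]=g[:,:395]
    cv2.imwrite(f"pics/{name}.png",np.clip(out*1.3,0,255).astype(np.uint8))
E
python3 -c "
from h import *
look('r2')"
```

```text
4.9 [0.6044 0.0416 0.1615] [ 1.8405 -2.6542  0.7934]
```

View pics/r2.png

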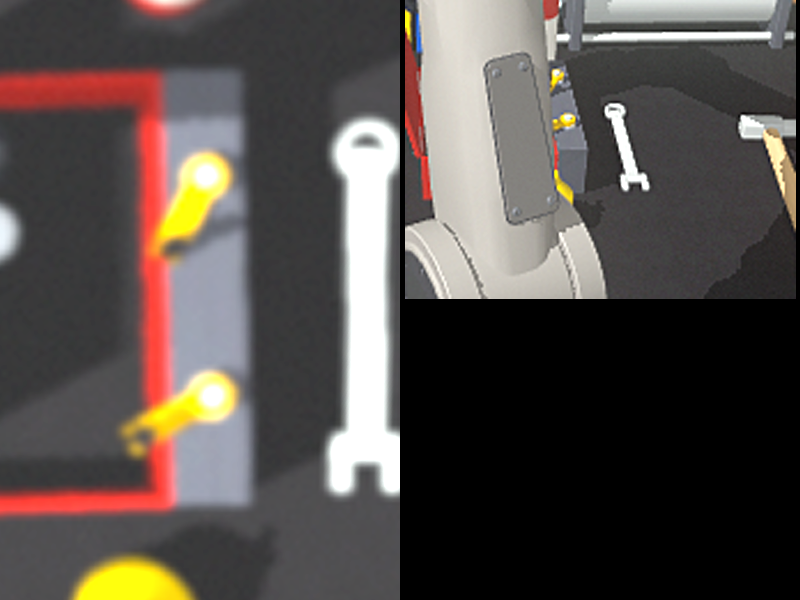

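The far button is at about 1.16 rad (tip at (172,250) px), and the near one is untouched at about 0.46. I'll finish the far one with a -y push, then do the near one the same way.

Request:
{"name": "apply_moves", "arguments": {"moves": [[0, 0, 0, 0.01, -0.039, 0, -1], [0, 0, 0, 0.01, -0.039, 0, -1], [0, 0, 0, 0.009, -0.039, 0, -1], [0, 0, 0, 0, -0.01, 0.03, -1], [0, 0, 0, 0, 0, 0.034, -1], [0, 0, 0, 0, 0, 0, -1], [0, 0, 0, 0, -0.007, 0, -1], [0, 0, 0, 0, -0.007, 0, -1]]}}

```text
clock: 5.67
tcp_pos: [0.5754, -0.0988, 0.0972]
orientation: [0.005, -3.139, -0.003]
contact_force: [-3.4, 2.6, -0.8]
grip_width: 0.0001
gripper_force: 1.6
```

Request:
{"name": "apply_moves", "arguments": {"moves": [[0, 0, 0, 0, -0.005, 0, -1], [0, 0, 0, 0, -0.004, 0, -1], [0, 0, 0, 0, 0, 0, -1], [0, 0, 0, 0, 0.015, 0, -1], [0, 0, 0, 0, 0.015, -0.03, -1], [0, 0, 0, 0.03, 0.005, -0.02, -1], [0, 0, 0, 0.032, 0.005, 0, -1], [0, 0, 0, 0.032, 0, 0, -1]]}}

```text
clock: 6.33
tcp_pos: [0.4831, -0.0687, 0.1488]
orientation: [-0.004, 3.136, 0.0]
contact_force: [-0.9, -0.7, 0.1]
grip_width: -0.0005
gripper_force: 0.0
```

Now the near one: go down at (.480,-.069), then push -y to -.109 while drifting to x .465.

Request:
{"name": "apply_moves", "arguments": {"moves": [[0, 0, 0, 0, 0, 0.025, -1], [0, 0, 0, 0.002, 0, 0.025, -1], [0, 0, 0, 0, -0.006, 0, -1], [0, 0, 0, 0.002, -0.007, 0, -1], [0, 0, 0, 0.003, -0.007, 0, -1], [0, 0, 0, 0.003, -0.007, 0, -1], [0, 0, 0, 0.004, -0.007, 0, -1], [0, 0, 0, 0.004, -0.006, 0, -1]]}}

```text
clock: 7.0
tcp_pos: [0.4551, -0.1059, 0.0958]
orientation: [0.004, -3.124, -0.011]
contact_force: [-19.4, 7.7, 8.9]
grip_width: 0.0
gripper_force: 8.5
```

Request:
{"name": "apply_moves", "arguments": {"moves": [[0, 0, 0, 0, -0.003, 0, -1], [0, 0, 0, 0, 0, 0, -1], [0, 0, 0, 0, 0.015, 0, -1], [0, 0, 0, 0, 0.015, -0.03, -1], [0, 0, 0, 0, 0.03, -0.03, -1], [0, 0, 0, 0, 0.035, -0.02, -1], [0, 0, 0, -0.02, 0.03, -0.02, -1], [0, 0, 0, -0.02, 0.03, -0.02, -1]]}}

```text
clock: 7.67
tcp_pos: [0.5048, 0.0425, 0.2199]
orientation: [0.001, 3.138, 0.001]
contact_force: [1.4, -0.9, -0.7]
grip_width: -0.0002
gripper_force: 0.0
```

Run:
```python
from h import *
o=telemetry.get_obs(); print(o["clock"],o["tcp_pos"],o["contact_force"])
f=grab_frame("top"); m=rect(f,.088,.7016,.17,800,600); cv2.imwrite("pics/r3.png",np.clip(m*1.3,0,255).astype(np.uint8))
```

```text
7.6667 [0.5048 0.0425 0.2199] [ 1.4399 -0.8722 -0.6558]
```

View pics/r3.png

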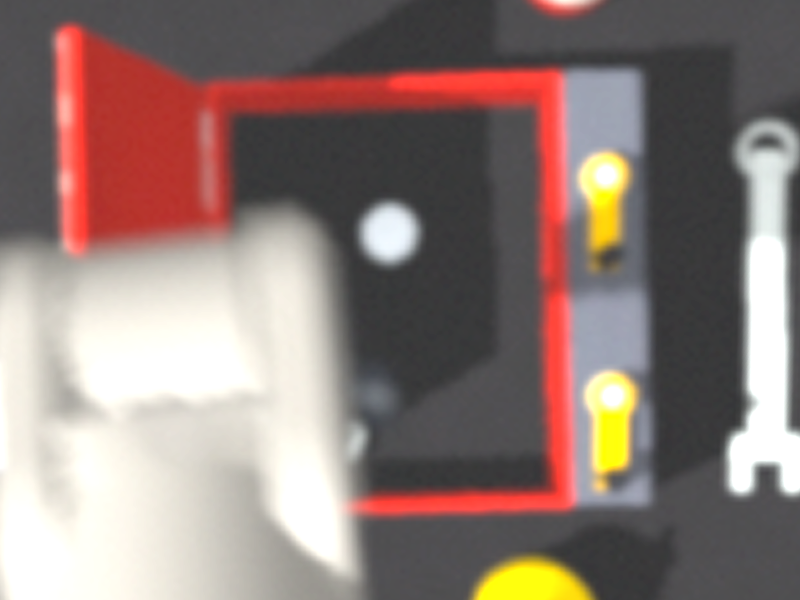

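Both turnbuttons are now at about 1.55 rad, lying along the ledge with tips at (608,260) and (603,485). The gripper body nudged the lid open to about 1.8 rad. I'll go over the lid to its outer side.

Request:
{"name": "apply_moves", "arguments": {"moves": [[0, 0, 0, -0.005, -0.015, -0.035, -1], [0, 0, 0, -0.01, 0, -0.035, -1], [0, 0, 0, -0.01, 0, -0.035, -1], [0, 0, 0, -0.01, 0.03, 0, -1], [0, 0, 0, -0.01, 0.039, 0, -1], [0, 0, 0, -0.005, 0.039, 0, -1], [0, 0, 0, 0, 0.017, 0.02, -1], [0, 0, 0, 0, 0, 0.035, -1]]}}

```text
clock: 8.38
tcp_pos: [0.5571, 0.1581, 0.2709]
orientation: [-0.011, 3.131, 0.009]
contact_force: [-0.7, -0.2, -0.4]
grip_width: -0.0002
gripper_force: 0.0
```

Request:
{"name": "apply_moves", "arguments": {"moves": [[0, 0, 0, 0, 0, 0.035, -1], [0, 0, 0, 0, 0, 0.015, -1], [0, 0, 0, 0, -0.01, 0, -1], [0, 0, 0, 0, -0.01, 0, -1], [0, 0, 0, 0, -0.01, 0, -1], [0, 0, 0, 0, -0.01, 0, -1], [0, 0, 0, 0, -0.01, 0, -1], [0, 0, 0, 0, -0.01, 0, -1]]}}

```text
clock: 9.05
tcp_pos: [0.5549, 0.0911, 0.218]
orientation: [-0.0, 3.138, 0.002]
contact_force: [-0.0, 3.0, 2.0]
grip_width: -0.0003
gripper_force: 1.5
```

Request:
{"name": "apply_moves", "arguments": {"moves": [[0, 0, 0, 0, -0.013, 0, -1], [0, 0, 0, 0, -0.0145, 0.001, -1], [0, 0, 0, 0, -0.0145, 0.002, -1], [0, 0, 0, 0, -0.0145, 0.004, -1], [0, 0, 0, 0, -0.0135, 0.005, -1], [0, 0, 0, 0, -0.0135, 0.007, -1], [0, 0, 0, 0, -0.0125, 0.008, -1], [0, 0, 0, 0, -0.0115, 0.009, -1]]}}

```text
clock: 9.72
tcp_pos: [0.5541, -0.0179, 0.1806]
orientation: [0.001, 3.14, -0.001]
contact_force: [1.9, 1.8, 2.3]
grip_width: -0.0002
gripper_force: 1.1
```

Request:
{"name": "apply_moves", "arguments": {"moves": [[0, 0, 0, 0, -0.0105, 0.0105, -1], [0, 0, 0, 0, -0.0095, 0.0115, -1], [0, 0, 0, 0, -0.008, 0.0125, -1], [0, 0, 0, 0, -0.007, 0.013, -1], [0, 0, 0, 0, -0.006, 0.0135, -1], [0, 0, 0, 0, -0.004, 0.014, -1], [0, 0, 0, 0, -0.003, 0.0145, -1], [0, 0, 0, 0, -0.002, 0.006, -1]]}}

```text
clock: 10.38
tcp_pos: [0.5521, -0.0672, 0.0828]
orientation: [-0.001, -3.138, 0.002]
contact_force: [-0.1, 1.7, 0.3]
grip_width: 0.0003
gripper_force: 0.6
```

Now press down slowly.

Request:
{"name": "apply_moves", "arguments": {"moves": [[0, 0, 0, 0, 0, 0.001, -1], [0, 0, 0, 0, 0, 0.0015, -1], [0, 0, 0, 0, 0, 0.0015, -1], [0, 0, 0, 0, 0, 0.001, -1], [0, 0, 0, 0, 0, 0.001, -1], [0, 0, 0, 0, 0, 0.001, -1], [0, 0, 0, 0, 0, 0.001, -1], [0, 0, 0, 0, 0, 0, -1]]}}

```text
clock: 11.05
tcp_pos: [0.5541, -0.0654, 0.078]
orientation: [-0.001, 3.141, 0.001]
contact_force: [-2.6, -0.0, 12.5]
grip_width: -0.0001
gripper_force: 6.1
```

The lid is shut: 12.5 N upward at TCP z = 0.078. Now the near peg: approach from its -y side and push +y.

Request:
{"name": "apply_moves", "arguments": {"moves": [[0, 0, 0, 0, 0, -0.04, -1], [0, 0, 0, 0, 0, -0.038, -1], [0, 0, 0, 0.022, -0.025, -0.005, -1], [0, 0, 0, 0.022, -0.025, 0, -1], [0, 0, 0, 0.022, -0.025, 0, -1], [0, 0, 0, 0.022, -0.025, 0, -1], [0, 0, 0, 0.002, 0, 0.02, -1], [0, 0, 0, 0, 0, 0, -1]]}}

```text
clock: 11.72
tcp_pos: [0.4609, -0.1664, 0.1381]
orientation: [-0.005, -3.138, -0.001]
contact_force: [-0.8, 1.2, -0.2]
grip_width: 0.0
gripper_force: 0.0
```

Run:
```python
from h import *
o=telemetry.get_obs(); print(o["clock"],o["tcp_pos"],o["contact_force"])
f=grab_frame("top"); m=rect(f,.078,.7016,.17,800,600); cv2.imwrite("pics/r4.png",np.clip(m*1.3,0,255).astype(np.uint8))
```

```text
11.7167 [ 0.4609 -0.1664  0.1381] [-0.7634  1.2231 -0.1658]
```

View pics/r4.png

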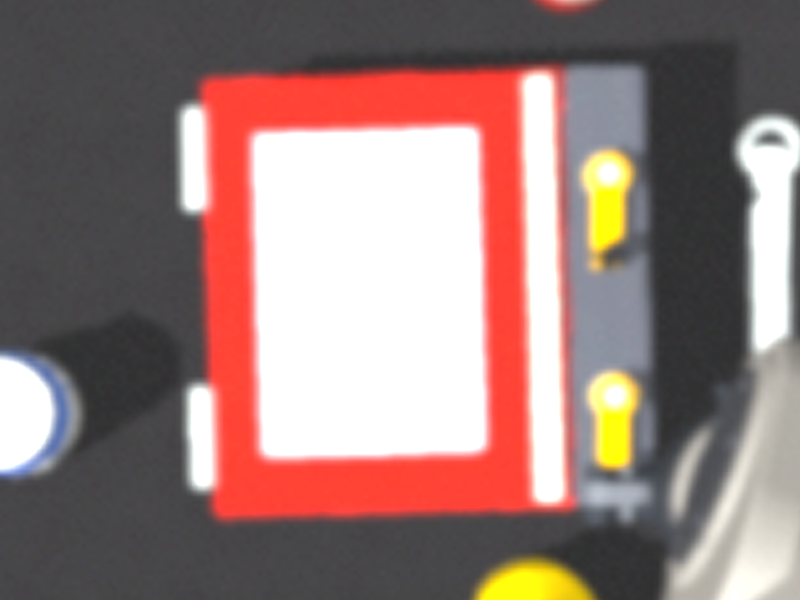

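The lid lies flat and shut, and both buttons point along the ledge. Lowering and pushing the near peg +y.

Request:
{"name": "apply_moves", "arguments": {"moves": [[0, 0, 0, 0, 0, 0.025, -1], [0, 0, 0, 0, 0, 0.016, -1], [0, 0, 0, 0, 0.008, 0, -1], [0, 0, 0, 0, 0.008, 0, -1], [0, 0, 0, -0.002, 0.007, 0, -1], [0, 0, 0, -0.003, 0.007, 0, -1], [0, 0, 0, -0.004, 0.007, 0, -1], [0, 0, 0, -0.004, 0.006, 0, -1]]}}

```text
clock: 12.43
tcp_pos: [0.4779, -0.1215, 0.0996]
orientation: [-0.002, 3.14, -0.0]
contact_force: [0.3, -3.1, 0.8]
grip_width: 0.0003
gripper_force: 1.7
```

Request:
{"name": "apply_moves", "arguments": {"moves": [[0, 0, 0, 0, -0.007, 0, -1], [0, 0, 0, 0.014, 0, 0, -1], [0, 0, 0, 0.014, 0, 0, -1], [0, 0, 0, 0, 0.016, 0, -1], [0, 0, 0, 0, 0.015, 0, -1], [0, 0, 0, 0, 0, 0, -1], [0, 0, 0, -0.008, 0, 0, -1], [0, 0, 0, -0.008, 0, 0, -1]]}}

```text
clock: 13.1
tcp_pos: [0.4648, -0.0986, 0.0988]
orientation: [0.001, -3.14, -0.001]
contact_force: [-7.2, 5.5, -0.5]
grip_width: 0.0002
gripper_force: 3.7
```

Request:
{"name": "apply_moves", "arguments": {"moves": [[0, 0, 0, -0.006, 0, 0, -1], [0, 0, 0, -0.006, 0, 0, -1], [0, 0, 0, -0.005, 0, 0, -1], [0, 0, 0, -0.003, 0, 0, -1], [0, 0, 0, 0, 0, 0, -1], [0, 0, 0, 0, 0, 0, -1], [0, 0, 0, 0.008, 0, 0, -1], [0, 0, 0, 0, 0, -0.02, -1]]}}

```text
clock: 13.77
tcp_pos: [0.473, -0.0986, 0.1163]
orientation: [0.0, -3.135, 0.0]
contact_force: [-2.0, 0.6, -0.1]
grip_width: 0.0001
gripper_force: 0.0
```

Request:
{"name": "apply_moves", "arguments": {"moves": [[0, 0, 0, 0, 0, -0.03, -1], [0, 0, 0, 0, -0.017, -0.014, -1], [0, 0, 0, -0.034, -0.018, 0, -1], [0, 0, 0, -0.034, -0.018, 0, -1], [0, 0, 0, -0.034, -0.016, 0, -1], [0, 0, 0, 0, 0, 0.03, -1], [0, 0, 0, 0, 0, 0.033, -1], [0, 0, 0, 0, 0, 0, -1]]}}

```text
clock: 14.43
tcp_pos: [0.5747, -0.1668, 0.0944]
orientation: [0.0, -3.133, -0.002]
contact_force: [-1.6, 0.7, -0.5]
grip_width: 0.0002
gripper_force: 0.0
```

Request:
{"name": "apply_moves", "arguments": {"moves": [[0, 0, 0, 0, 0.008, 0, -1], [0, 0, 0, 0, 0.008, 0, -1], [0, 0, 0, -0.001, 0.008, 0, -1], [0, 0, 0, -0.003, 0.007, 0, -1], [0, 0, 0, -0.003, 0.007, 0, -1], [0, 0, 0, -0.004, 0.007, 0, -1], [0, 0, 0, 0, 0, 0, -1], [0, 0, 0, 0, -0.008, 0, -1]]}}

```text
clock: 15.1
tcp_pos: [0.591, -0.1274, 0.1]
orientation: [-0.007, 3.14, 0.003]
contact_force: [0.1, -0.8, -0.3]
grip_width: -0.0
gripper_force: 0.0
```

Request:
{"name": "apply_moves", "arguments": {"moves": [[0, 0, 0, 0.013, 0, 0, -1], [0, 0, 0, 0.014, 0, 0, -1], [0, 0, 0, 0, 0.016, 0, -1], [0, 0, 0, 0, 0.015, 0, -1], [0, 0, 0, 0, 0, 0, -1], [0, 0, 0, -0.007, 0, 0, -1], [0, 0, 0, -0.007, 0, 0, -1], [0, 0, 0, -0.006, 0, 0, -1]]}}

```text
clock: 15.77
tcp_pos: [0.5813, -0.0992, 0.0989]
orientation: [0.0, -3.137, -0.003]
contact_force: [-3.7, 4.0, 0.0]
grip_width: -0.0003
gripper_force: 1.8
```

Request:
{"name": "apply_moves", "arguments": {"moves": [[0, 0, 0, -0.006, 0, 0, -1], [0, 0, 0, -0.006, 0, 0, -1], [0, 0, 0, -0.004, 0, 0, -1], [0, 0, 0, 0, 0, 0, -1], [0, 0, 0, 0, 0, 0, -1], [0, 0, 0, 0.008, 0, 0, -1], [0, 0, 0, 0, 0, -0.04, -1], [0, 0, 0, 0, 0, -0.04, -1]]}}

```text
clock: 16.43
tcp_pos: [0.588, -0.099, 0.1785]
orientation: [0.001, -3.136, -0.0]
contact_force: [1.7, 0.3, 0.6]
grip_width: 0.0001
gripper_force: 0.0
```

Request:
{"name": "apply_moves", "arguments": {"moves": [[0, 0, 0, 0, 0, -0.03, -1], [0, 0, 0, 0, 0.04, -0.03, -1], [0, 0, 0, 0, 0.04, 0, -1], [0, 0, 0, 0, 0.04, 0, -1], [0, 0, 0, 0, 0.04, 0, -1], [0, 0, 0, 0, 0.04, 0, -1], [0, 0, 0, 0, 0.02, 0, -1], [0, 0, 0, 0, 0, 0, -1]]}}

```text
clock: 17.1
tcp_pos: [0.5894, 0.1216, 0.2346]
orientation: [0.016, -3.141, -0.006]
contact_force: [-0.5, -0.1, 0.4]
grip_width: 0.0
gripper_force: 0.0
```

Run:
```python
from h import *
look('r5')
o=telemetry.get_obs(); print(o["qvel"])
```

```text
17.1 [0.5894 0.1216 0.2346] [-0.5127 -0.0597  0.4312]
[ 0.0319 -0.0034  0.0412  0.0045  0.0069  0.0017  0.0024]
```

View pics/r5.png

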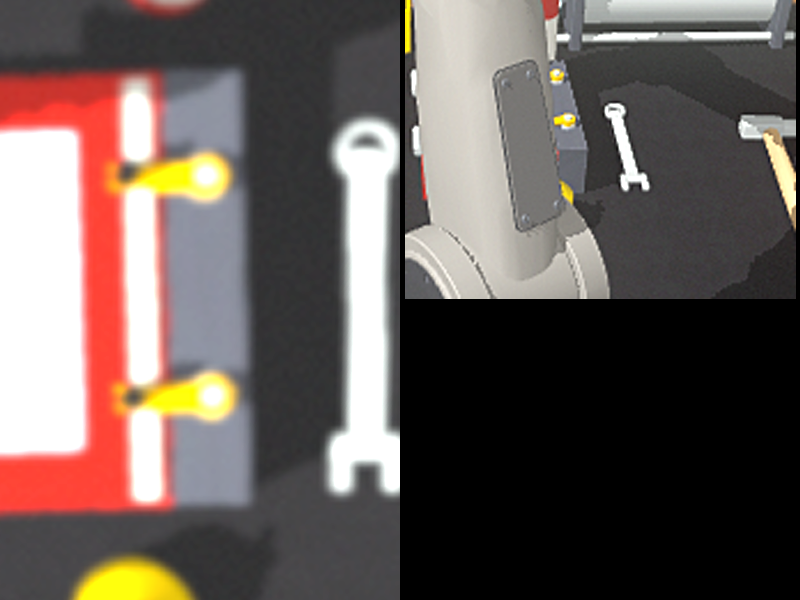

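Both turnbuttons point squarely across the shut lid (pivots at (206,175) and (212,396), tips at (115,175) and (122,399)), and the arm is clear of everything.

```bash
python3 -c "
from bench import order
print(order.hand_in())"
```

```text
the job is handed in; nothing more can be done
None
```

The job is handed in: the last picture showed the lid shut and both turnbuttons square across it, with the arm clear; on the way the gripper nudged the open lid back to about 1.8 rad, and no verdict came back.

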